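# Unscrew the evidence canister and lay its cap in the tray

## Task

Open the metal evidence canister: twist its black screw cap anticlockwise, regripping as often as needed, until the thread lets go and the cap lifts off. Then set the cap down, top side up and flat, inside the shallow steel tray; do not drop it in. Leave the other things on the bench where they are.

Things in the scene. Friction and masses are not known exactly. Their poses are not given: they have to be found in the camera images.
- cap: Black plastic screw cap: ribbed round skirt 60 mm diameter (62 over the ribs), 34 mm tall, flat closed top, open below, 0.09 kg. Origin: centre of its underside (the skirt's lower edge), z up out of its top. Grip it across the diameter at any yaw. At the start it is screwed on the canister, its underside 114 to 117 mm above the bench.
- cap_top (a point): Centre of the cap's flat top, 34 mm above its origin. The cap turns about this axis: anticlockwise seen from above (yaw increasing) loosens it and makes it climb 14 mm per full turn (2.2 mm per rad). The thread lets go after 3.7 to 4.9 rad in all; 1.5 rad more does no harm. Before that it cannot be pulled off.
- mouth (a point): Centre of the canister's mouth rim, 142 mm above the bench. A sprung rubber seal here presses the closed cap up with 6 to 12 N, so it starts stiffly (0.1 to 0.5 N m), then turns easily. Once unscrewed the cap must rise about 32 mm from where it began to clear the mouth.
- canister: Upright aluminium canister, 80 mm diameter, on a 130 x 130 x 12 mm steel base plate fixed to the bench. Origin: centre of the plate's underside, on the canister's axis, z up. Body up to 88 mm, shoulder 64 mm diameter up to 92 mm, then a 42 mm neck (51 over its threads) to the rim at 142 mm. Some 22 mm of neck is bare below the cap.
- tray: Shallow rectangular steel tray, fixed, 190 mm (its x) by 170 mm (its y), walls 4 mm thick and 14 mm high. Origin: centre of its underside; its inner floor is 4 mm above the origin.
- torch: Bystander, to be left alone: black cylindrical inspection torch lying down, 150 long, 42 diameter (origin: centre of its underside).
- vial_a: Bystander, to be left alone: small closed jar, 40 diameter, 70 tall, standing.
- vial_b: Bystander, to be left alone: small closed jar, 48 diameter, 80 tall, standing.
- brush: Bystander, to be left alone: brush lying down, about 170 long.
- spatula: Bystander, to be left alone: metal spatula lying down, about 180 long.
- goggles: Bystander, to be left alone: laser safety goggles with amber lenses, 150 wide, 50 tall.
Things that resemble listed ones, but are neither listed nor needed, are in the scene too. Leave any green, purple or yellow look-alike of the cap alone.

How it is judged:
By the outcome, as a careful person would: the job done as asked, in the order asked, and still so for the second after the job is handed in, with the robot touching nothing.
It also fails if it takes over 56 s, if anything falls off the work surface, if the arm or the gripper's body presses on something with over 40 N, if the wrist force passes 120 N, or if a joint passes its speed limit or range.

## Robot

A 7-joint arm with a two-finger parallel gripper is mounted at the origin on the work surface. World frame = base frame: x ahead of the robot, y to its left, z up, the work surface at z = 0. Lengths are in m, angles in rad, forces in N, time in s.
With the tool pointing down it reaches from about 0.4 to 0.875 m from the base axis. Payload 6.5 kg.
Tool frame: the origin (TCP) lies at the centre of the arm's flange, where the gripper is bolted on; the fingertips stand tip_reach ahead of it and the grasp point (between the pads) lies 155 mm ahead of it (tip_reach is the distance from the TCP to the fingertips, in m); z points along the fingers, y is the line along which they close (so a half turn about z gives the same grasp; the last joint's range is limited). The gripper opens to 85 mm and grips with 20 to 120 N. Pads are 22 mm wide; open, the fingers measure 114 mm over their backs; the gripper's body (76 mm by 85 mm) begins 54 mm behind the grasp point. The pads swing forward as they close: fully open they stand 13 mm farther back than shut.
Start: joints at [-1.249, 0.536, -0.004, 1.538, 0.003, 1.067, -0.071], TCP at [0.246, 0.602, 0.405] pointing down, gripper open.
Joint ranges: [-2.7, 2.7], [-0.37, 2.16], [-1.27, 1.26], [0.24, 2.4], [-1.31, 4.45], [0.19, 1.91], [-2.76, 2.76]. Speed limits (rad/s): [2.39, 2.39, 3.14, 3.14, 3.14, 3.14, 3.14].

## Interface

Orientations are given as [roll, pitch, yaw] about the fixed x, y, z axes, in that order (R = Rz(yaw) Ry(pitch) Rx(roll)).
In Python, from workcell import get_obs, capture, close_job, tip_reach gives the robot as it stands. The module is installed in compiled form; this text tells all that it offers.
- The arm moves only by the shell command python3 -m handwheel 'ROWS' [OPENING]. ROWS is JSON, a list of rows, each an object with "delta_pos": the shift along the tool's x, y, z in units of 0.1 m (1.0 is 0.1 m), a list of three; "angular": the turn, a rotation vector about the tool's x, y, z in units of pi/2 rad (1.0 is pi/2 rad), a list of three. A call has 1 to 12 rows; each row is the pose to reach, as a shift and turn from the pose commanded when the call began, along the tool's axes at that moment; what a row does not reach only later rows make up. A row lasts 1/10 s, in which the tool goes at most 50 mm and 8.59 degrees, less where a joint would pass 70% of its speed; a pose out of reach is approached as far as the arm can. A call with a number of a shift or a turn outside -1 to 1 is refused whole. A call with a gripper value outside its range is refused whole. OPENING is the closure, from 0 (fully open) to 1 (shut), set as the call begins (- or left out, the last holds). The fingers move at their own pace and stop on an object; the grip force is fixed at half the most. Time passes only in rows, so rows that repeat a pose let the fingers close. It gives the time, the measured TCP pose, the force, the opening and the grip force at its end, in the units of the state.
- get_obs(): the state, without advancing time (a new reading comes with each control period).
- capture(name): name is "scene" or "top" or "wrist"; returns a dict with "frame" (384x512x3 uint8, blue, green, red), "camera_matrix" (3x3 intrinsics, pixels), "view" (4x4, takes a point from world to camera coordinates). Camera axes: x right, y down, z forward; pixel columns grow to the right and rows downward; lengths in m; the calibration is good to about 2 mm. A picture is of the moment at which its call begins. There is no depth.
- close_job(): hands the job in; it is judged then, once.
The state is a dict: "t": time; "joint_positions": joint angles; "dq": joint speeds; "tau": joint torques, N m; "position": TCP position; "eef_rot": TCP orientation; "force": force on the tool from outside, world axes, zero at the start; "torque": the same for the moment, N m; "width": opening from 0.0 (shut) to 1.0 (fully open); "finger_force": force on a finger pad.
Only numpy, scipy, OpenCV 4.12 (cv2) and the standard library are available. Lean on these libraries where they do the work, as an engineer would, in place of code of your own. Each camera call takes 0.05 s, during which the arm holds its last target. There are 200 camera calls.

## Working session

There is one attempt and no reset: what is moved stays moved. The work goes in short steps, Python scripts to look and compute and a shell command to move; the robot and the scene stay as the last step left them, time stands still between calls to the robot, and variables do not carry over. Pictures are saved under pics/ and viewed, at most 10 in all, crops included, and the job is handed in when it is done.

```bash
mkdir -p pics
cat > h.py <<'E'
import numpy as np,cv2
from workcell import get_obs,capture,tip_reach
def snap(n,f):
    c=capture(n); cv2.imwrite('pics/'+f,c['frame']); np.savez('pics/'+f+'.npz',K=c['camera_matrix'],V=c['view']); return c
def ray(c,u,v,z):
    K,V=c['camera_matrix'],c['view']; R,t=V[:3,:3],V[:3,3]
    o=-R.T@t; d=R.T@np.linalg.inv(K)@np.array([u,v,1.]); return o+d*(z-o[2])/d[2]
def proj(c,p):
    q=c['camera_matrix']@(c['view']@np.append(p,1))[:3]; return q[:2]/q[2]
E
python3 - <<'E'
from h import *
a=snap('top','t.png');b=snap('scene','s.png')
cv2.imwrite('pics/both.png',cv2.resize(np.vstack([a['frame'],b['frame']]),None,fx=.78,fy=.78)) 
print(a['view'],b['view'],tip_reach,get_obs())
E
```

```text
[[ 0.00342789 -0.99995703 -0.00861337 -0.01324041]
 [-0.9810359  -0.00169352 -0.19381873  0.58034584]
 [ 0.19379581  0.00911442 -0.98099955  1.04472111]
 [ 0.          0.          0.          1.        ]] [[ 0.80299403  0.59597038  0.00445996 -0.45003297]
 [ 0.47824721 -0.63987553 -0.60153048 -0.20478275]
 [-0.35564053  0.48515835 -0.7988374   1.29802915]
 [ 0.          0.          0.          1.        ]] 0.1734 {'t': 0.1, 'joint_positions': array([-1.24919201,  0.5371456 , -0.00449187,  1.53874111,  0.00260818,
        1.06732078, -0.07118384]), 'dq': array([-7.89843957e-04, -2.42056381e-03, -2.27688095e-04, -1.29738340e-03,
       -9.99975368e-05,  2.49521135e-04,  2.38672849e-04]), 'tau': array([ 2.67353942e-03, -5.84567642e+01,  1.05192170e+00, -2.59775823e+01,
        1.26209643e-02,  4.65020043e-03, -8.53767574e-06]), 'position': array([0.24566175, 0.6014781 , 0.40387716]), 'eef_rot': array([-3.13998665e+00,  9.85566501e-05,  2.75392594e+00]), 'force': array([-0.05859409,  0.13579704,  0.07644093]), 'torque': array([ 0.05933079, -0.03559065,  0.01788924]), 'finger_force': 0.0, 'width': 1.0016960390110414}
```

View pics/t.png

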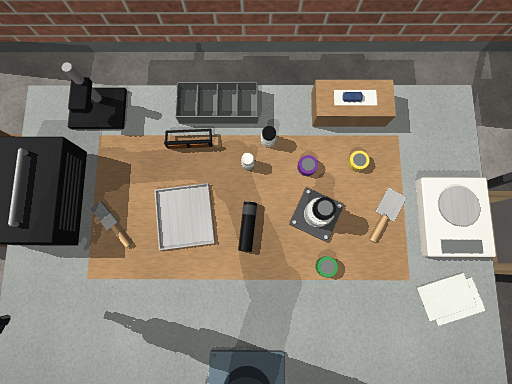

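View pics/s.png

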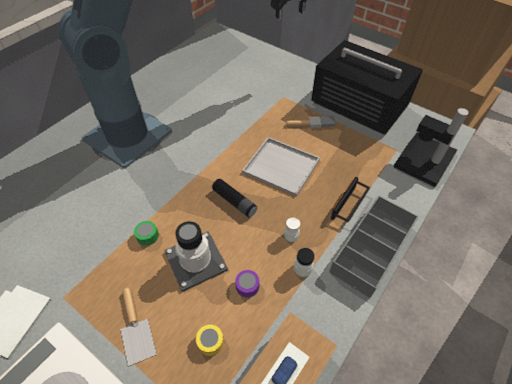

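The top view shows the canister with its black cap at about (322,209), and the tray at (185,216), left of the torch at (248,227). In the scene view the cap is at about (189,235) and the tray at (282,165).

Run:
```python
from h import *
def ld(f):
    z=np.load('pics/'+f+'.npz');return dict(frame=cv2.imread('pics/'+f),camera_matrix=z['K'],view=z['V'])
a,b=ld('t.png'),ld('s.png')
A=a['frame'][185:245,285:350];B=b['frame'][215:290,160:230]
cv2.imwrite('pics/z.png',np.hstack([cv2.resize(A,(390,360),interpolation=0),cv2.resize(B,(336,360),interpolation=0)]))
for u,v in [(155,191),(208,184),(215,243),(160,250)]: print(ray(a,u,v,.014))
# tray by contour
hsv=cv2.cvtColor(a['frame'],40); m=((hsv[...,1]<40)&(hsv[...,2]>100)).astype(np.uint8); n,l,s,c=cv2.connectedComponentsWithStats(m)
k=l[216,185];print(s[k],c[k]); r=cv2.minAreaRect(np.argwhere(l==k)[:,::-1].astype(np.float32));print(r)
for p in cv2.boxPoints(r): print(ray(a,*p,.01))
print('ctr',ray(a,*r[0],.01))
for u,v in [(323,208)]: print('cap',ray(a,u,v,.15))
print(ray(b,189,229,.15))
```

```text
[0.58010193 0.28972111 0.014     ]
[0.60289234 0.12325074 0.014     ]
[0.41858789 0.09700227 0.014     ]
[0.39694004 0.26445373 0.014     ]
[ 155  183   59   67 3210] [184.31277259 216.52398754]
((183.2876739501953, 216.23287963867188), (61.34528350830078, 55.69230651855469), 83.9909896850586)
[0.58843435 0.299542   0.01      ]
[0.6075738  0.12459803 0.01      ]
[0.41626848 0.09985065 0.01      ]
[0.39808598 0.26919297 0.01      ]
ctr [0.50101605 0.19814747 0.01      ]
cap [ 0.50785633 -0.21047884  0.15      ]
[ 0.5106861  -0.20780957  0.15      ]
```

View pics/z.png

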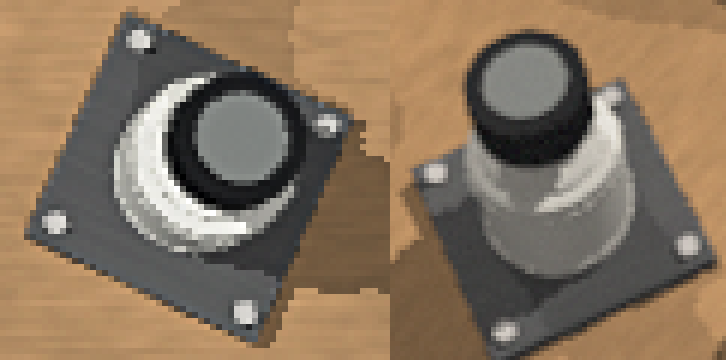

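```bash
python3 -m handwheel '[{"delta_pos":[-0.3,-0.3,0],"angular":[0,0,0.09]},{"delta_pos":[-0.6,-0.6,0],"angular":[0,0,0.18]},{"delta_pos":[-1,-1,0],"angular":[0,0,0.27]},{"delta_pos":[-1,-1,0],"angular":[0,0,0.36]},{"delta_pos":[-1,-1,0],"angular":[0,0,0.45]},{"delta_pos":[-1,-1,0],"angular":[0,0,0.54]},{"delta_pos":[-1,-1,0],"angular":[0,0,0.63]},{"delta_pos":[-1,-1,0],"angular":[0,0,0.72]},{"delta_pos":[-1,-1,0],"angular":[0,0,0.753]},{"delta_pos":[-1,-1,0],"angular":[0,0,0.753]}]' 0
python3 -m handwheel '[{"delta_pos":[-0.33,0.33,0],"angular":[0,0,0]},{"delta_pos":[-0.67,0.67,0],"angular":[0,0,0]},{"delta_pos":[-1,1,0],"angular":[0,0,0]},{"delta_pos":[-1,1,0],"angular":[0,0,0]}]'
python3 -c "from h import *;o=get_obs();print(o['position'],o['eef_rot'],o['joint_positions'])"
```

```text
t: 1.1
position: [0.3004, 0.4713, 0.4043]
eef_rot: [-3.141, 0.001, 1.571]
force: [-0.2, 0.1, -0.3]
width: 0.995
finger_force: 0.0
t: 1.5
position: [0.4056, 0.3653, 0.405]
eef_rot: [3.139, 0.003, 1.562]
force: [-0.2, -0.3, 0.9]
width: 1.001
finger_force: 0.0
[0.40558796 0.36533676 0.40496075] [3.13866139e+00 2.81222952e-03 1.56192186e+00] [-1.06745583  0.36717875  0.31743041  1.83199064 -0.13193567  0.96325504
 -0.70318916]
```

Run:
```python
from h import *
def ld(f):
    z=np.load('pics/'+f+'.npz');return dict(camera_matrix=z['K'],view=z['V'])
a,b=ld('t.png'),ld('s.png')
P=[c['camera_matrix']@c['view'][:3] for c in (a,b)]
X=cv2.triangulatePoints(*P,np.array([[325.],[207.8]]),np.array([[187.9],[232.3]]));print(X[:3].T/X[3])
print(ray(a,325,207.8,.149),ray(b,187.9,232.3,.149))
```

```text
[[ 0.5105581  -0.21544565  0.14442195]]
[ 0.50856268 -0.21614824  0.149     ] [ 0.51429215 -0.21568616  0.149     ]
```

```bash
python3 -m handwheel '[{"delta_pos":[-0.4,0.2,0],"angular":[0,0,0]},{"delta_pos":[-0.8,0.4,0],"angular":[0,0,0]},{"delta_pos":[-1,0.5,0],"angular":[0,0,0]}]' >/dev/null
python3 -m handwheel '[{"delta_pos":[-0.4,0.15,0],"angular":[0,0,0]},{"delta_pos":[-0.8,0.25,0],"angular":[0,0,0]},{"delta_pos":[-1,0.3,0],"angular":[0,0,0]}]'>/dev/null
python3 -m handwheel '[{"delta_pos":[-0.4,0.1,0],"angular":[0,0,0]},{"delta_pos":[-0.8,0.15,0],"angular":[0,0,0]},{"delta_pos":[-1,0.2,0],"angular":[0,0,0]}]'>/dev/null
python3 -m handwheel '[{"delta_pos":[-0.4,0.05,0],"angular":[0,0,0]},{"delta_pos":[-0.8,0.1,0],"angular":[0,0,0]},{"delta_pos":[-1,0.1,0],"angular":[0,0,0]}]'>/dev/null
python3 -m handwheel '[{"delta_pos":[-0.4,0,0],"angular":[0,0,0]},{"delta_pos":[-0.8,0,0],"angular":[0,0,0]},{"delta_pos":[-1,0,0],"angular":[0,0,0]}]'>/dev/null
python3 -m handwheel '[{"delta_pos":[-0.3,0,0],"angular":[0,0,0]},{"delta_pos":[-0.6,0,0],"angular":[0,0,0]},{"delta_pos":[-0.86,0,0],"angular":[0,0,0]},{"delta_pos":[-0.86,0,0],"angular":[0,0,0]},{"delta_pos":[-0.86,0,0],"angular":[0,0,0]}]'
python3 -c "
from h import *;o=get_obs();print(o['position'],o['eef_rot'],o['joint_positions']);snap('wrist','w.png')"
```

```text
t: 3.5
position: [0.5107, -0.2145, 0.4044]
eef_rot: [-3.141, -0.0, 1.571]
force: [-0.4, 0.7, -0.1]
width: 0.999
finger_force: 0.0
[ 0.51067196 -0.21449844  0.40442394] [-3.14111069e+00 -4.79769314e-04  1.57125187e+00] [-0.0891263   0.40672308  0.52608186  1.82086401 -0.24208051  0.97857893
  0.53835575]
```

View pics/w.png

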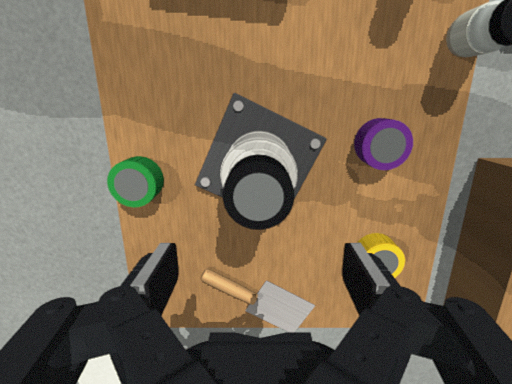

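The wrist view shows the black cap's grey top disc at about (259,195). The fingers are symmetric about column ~258, and the look-alikes lie well clear of it.

Run:
```python
from h import *
z=np.load('pics/w.png.npz');c=dict(camera_matrix=z['K'],view=z['V']);f=cv2.imread('pics/w.png')
g=cv2.cvtColor(f,6); m=(g>90).astype(np.uint8); n,l,s,ce=cv2.connectedComponentsWithStats(m,connectivity=4);k=l[195,259];print(s[k],ce[k])
for h in (.147,.149,.151): print(ray(c,*ce[k],h))
for h in (.3,): print(proj(c,[.5107,-.2145,.149]))
```

```text
[ 233  173   51   48 1864] [257.97424893 196.59066524]
[ 0.50869185 -0.21413897  0.147     ]
[ 0.50870744 -0.21344756  0.149     ]
[ 0.50872302 -0.21275615  0.151     ]
[260.35461812 197.77920289]
```

```bash
python3 -m handwheel '[{"delta_pos":[0,-0.01,0],"angular":[0,0,0.09]},{"delta_pos":[0,-0.01,0],"angular":[0,0,0.18]},{"delta_pos":[0,-0.01,0],"angular":[0,0,0.27]},{"delta_pos":[0,-0.01,0],"angular":[0,0,0.36]},{"delta_pos":[0,-0.01,0],"angular":[0,0,0.45]},{"delta_pos":[0,-0.01,0],"angular":[0,0,0.54]},{"delta_pos":[0,-0.01,0],"angular":[0,0,0.63]},{"delta_pos":[0,-0.01,0],"angular":[0,0,0.72]},{"delta_pos":[0,-0.01,0],"angular":[0,0,0.81]},{"delta_pos":[0,-0.01,0],"angular":[0,0,0.9]},{"delta_pos":[0,-0.01,0],"angular":[0,0,0.93]}]' >/dev/null
python3 -m handwheel '[{"delta_pos":[0,0,0.1],"angular":[0,0,0.09]},{"delta_pos":[0,0,0.2],"angular":[0,0,0.18]},{"delta_pos":[0,0,0.3],"angular":[0,0,0.27]},{"delta_pos":[0,0,0.4],"angular":[0,0,0.36]},{"delta_pos":[0,0,0.5],"angular":[0,0,0.45]},{"delta_pos":[0,0,0.6],"angular":[0,0,0.54]},{"delta_pos":[0,0,0.65],"angular":[0,0,0.63]},{"delta_pos":[0,0,0.7],"angular":[0,0,0.72]},{"delta_pos":[0,0,0.7],"angular":[0,0,0.81]},{"delta_pos":[0,0,0.7],"angular":[0,0,0.9]},{"delta_pos":[0,0,0.7],"angular":[0,0,0.92]},{"delta_pos":[0,0,0.7],"angular":[0,0,0.92]}]'
python3 - <<'E'
from h import *
o=get_obs();print(o['position'],o['eef_rot'],o['joint_positions'])
c=snap('wrist','w2.png');f=c['frame']
g=cv2.cvtColor(f,6); m=(g>90).astype(np.uint8); n,l,s,ce=cv2.connectedComponentsWithStats(m,connectivity=4)
u,v=proj(c,[.5095,-.2145,.149]);print(u,v);k=l[int(v),int(u)];print(s[k],ce[k],ray(c,*ce[k],.149))
E
```

```text
t: 5.85
position: [0.51, -0.2135, 0.3343]
eef_rot: [3.141, 0.001, -1.331]
force: [0.4, 0.0, 0.2]
width: 0.995
finger_force: 0.0
[ 0.51004342 -0.21348502  0.3343257 ] [ 3.14110092e+00  6.41457797e-04 -1.33077649e+00] [-0.45629761  0.77236477  1.14069052  1.90021053 -0.82662142  1.03981348
 -1.85326169]
260.8554001206732 233.18248033722008
[ 227  203   70   64 3521] [261.58534507 234.31354729] [ 0.50889489 -0.21387569  0.149     ]
```

View pics/w2.png

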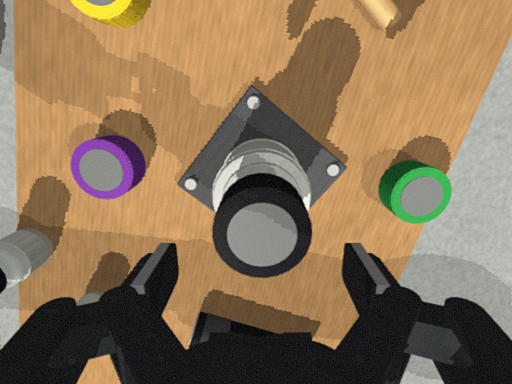

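Cap centred between the fingers at (261,234). I'll descend and grip.

```bash
python3 -m handwheel '[{"delta_pos":[0,0.01,0.15],"angular":[0,0,0]},{"delta_pos":[0,0.01,0.3],"angular":[0,0,0]},{"delta_pos":[0,0.01,0.45],"angular":[0,0,0]},{"delta_pos":[0,0.01,0.53],"angular":[0,0,0]},{"delta_pos":[0,0.01,0.53],"angular":[0,0,0]}]'
python3 -m handwheel '[{"delta_pos":[0,0,0],"angular":[0,0,0]},{"delta_pos":[0,0,0],"angular":[0,0,0]},{"delta_pos":[0,0,0],"angular":[0,0,0]},{"delta_pos":[0,0,0],"angular":[0,0,0]},{"delta_pos":[0,0,0],"angular":[0,0,0]},{"delta_pos":[0,0,0],"angular":[0,0,0]},{"delta_pos":[0,0,0],"angular":[0,0,0]},{"delta_pos":[0,0,0],"angular":[0,0,0]}]' 1
python3 -c "
from h import *;o=get_obs();print(o['position'],o['eef_rot'],o['joint_positions'],o['force'],o['torque'])"
```

```text
t: 6.4
position: [0.5082, -0.2147, 0.2801]
eef_rot: [3.139, 0.001, -1.335]
force: [0.5, -0.2, 0.6]
width: 1.001
finger_force: 0.0
t: 7.2
position: [0.509, -0.2151, 0.2825]
eef_rot: [-3.14, -0.001, -1.335]
force: [-0.9, 1.4, 6.1]
width: 0.695
finger_force: 63.7
[ 0.50895478 -0.21511932  0.2824925 ] [-3.14043086e+00 -6.70187252e-04 -1.33502740e+00] [-0.4058202   0.83153921  1.05892304  1.92980552 -0.90851118  0.95654699
 -1.80052122] [-0.92014593  1.37480028  6.07526318] [0.16179793 0.1193125  0.00758778]
```

```bash
python3 -m handwheel '[{"delta_pos":[0,0,-0.001],"angular":[0,0,-0.04]},{"delta_pos":[0,0,-0.003],"angular":[0,0,-0.08]},{"delta_pos":[0,0,-0.006],"angular":[0,0,-0.16]},{"delta_pos":[0,0,-0.008],"angular":[0,0,-0.24]},{"delta_pos":[0,0,-0.011],"angular":[0,0,-0.32]},{"delta_pos":[0,0,-0.014],"angular":[0,0,-0.4]},{"delta_pos":[0,0,-0.014],"angular":[0,0,-0.4]}]'
python3 - <<'E'
from h import *
o=get_obs();print(o['position'],o['eef_rot'],o['joint_positions'],o['torque']);snap('wrist','w3.png')
E
```

```text
t: 7.9
position: [0.5092, -0.2153, 0.2839]
eef_rot: [-3.141, -0.002, -0.706]
force: [-0.5, -1.1, 4.6]
width: 0.69
finger_force: 65.8
[ 0.50916853 -0.21533487  0.28388692] [-3.14052613e+00 -2.17430436e-03 -7.05676282e-01] [-0.33443554  0.74315982  0.92341108  1.92569644 -0.77933869  0.87645851
 -1.27653175] [-0.21602322 -0.18087613  0.07436769]
```

```bash
python3 -m handwheel '[{"delta_pos":[0,0,-0.003],"angular":[0,0,-0.09]},{"delta_pos":[0,0,-0.006],"angular":[0,0,-0.18]},{"delta_pos":[0,0,-0.009],"angular":[0,0,-0.27]},{"delta_pos":[0,0,-0.012],"angular":[0,0,-0.36]},{"delta_pos":[0,0,-0.016],"angular":[0,0,-0.45]},{"delta_pos":[0,0,-0.019],"angular":[0,0,-0.54]},{"delta_pos":[0,0,-0.022],"angular":[0,0,-0.63]},{"delta_pos":[0,0,-0.025],"angular":[0,0,-0.72]},{"delta_pos":[0,0,-0.028],"angular":[0,0,-0.81]},{"delta_pos":[0,0,-0.031],"angular":[0,0,-0.9]},{"delta_pos":[0,0,-0.035],"angular":[0,0,-1]},{"delta_pos":[0,0,-0.035],"angular":[0,0,-1]}]'
python3 -m handwheel '[{"delta_pos":[0,0,-0.003],"angular":[0,0,-0.09]},{"delta_pos":[0,0,-0.006],"angular":[0,0,-0.18]},{"delta_pos":[0,0,-0.009],"angular":[0,0,-0.27]},{"delta_pos":[0,0,-0.012],"angular":[0,0,-0.36]},{"delta_pos":[0,0,-0.016],"angular":[0,0,-0.45]},{"delta_pos":[0,0,-0.019],"angular":[0,0,-0.54]},{"delta_pos":[0,0,-0.022],"angular":[0,0,-0.63]},{"delta_pos":[0,0,-0.025],"angular":[0,0,-0.72]},{"delta_pos":[0,0,-0.028],"angular":[0,0,-0.81]},{"delta_pos":[0,0,-0.031],"angular":[0,0,-0.9]},{"delta_pos":[0,0,-0.035],"angular":[0,0,-1]},{"delta_pos":[0,0,-0.035],"angular":[0,0,-1]}]'
python3 - <<'E'
from h import *
o=get_obs();print(o['position'],o['eef_rot'],o['joint_positions'],o['torque']);snap('wrist','w4.png')
E
```

```text
t: 9.15
position: [0.5088, -0.2143, 0.2863]
eef_rot: [-3.14, -0.001, 0.863]
force: [1.0, 0.8, 0.3]
width: 0.692
finger_force: 65.5
t: 10.35
position: [0.5082, -0.2147, 0.2894]
eef_rot: [-3.141, -0.002, 2.431]
force: [0.6, 0.3, -1.2]
width: 0.695
finger_force: 65.5
[ 0.50820829 -0.2147454   0.28942053] [-3.14115982e+00 -2.19746696e-03  2.43126115e+00] [ 0.21807871  0.52895366  0.13046696  1.89340966 -0.09949244  0.72760778
  1.26589493] [ 0.13031418 -0.0024638   0.0155274 ]
```

```bash
python3 -m handwheel '[{"delta_pos":[0,0,-0.003],"angular":[0,0,-0.09]},{"delta_pos":[0,0,-0.006],"angular":[0,0,-0.18]},{"delta_pos":[0,0,-0.009],"angular":[0,0,-0.27]},{"delta_pos":[0,0,-0.012],"angular":[0,0,-0.36]},{"delta_pos":[0,0,-0.016],"angular":[0,0,-0.45]},{"delta_pos":[0,0,-0.019],"angular":[0,0,-0.54]},{"delta_pos":[0,0,-0.022],"angular":[0,0,-0.63]},{"delta_pos":[0,0,-0.025],"angular":[0,0,-0.72]},{"delta_pos":[0,0,-0.028],"angular":[0,0,-0.81]},{"delta_pos":[0,0,-0.03],"angular":[0,0,-0.86]},{"delta_pos":[0,0,-0.03],"angular":[0,0,-0.86]}]'
python3 -m handwheel '[{"delta_pos":[0,0,-0.02],"angular":[0,0,0]},{"delta_pos":[0,0,-0.04],"angular":[0,0,0]},{"delta_pos":[0,0,-0.06],"angular":[0,0,0]}]'
python3 - <<'E'
from h import *
o=get_obs();print(o['position'],o['eef_rot'],o['joint_positions'],o['torque']);snap('wrist','w5.png')
E
```

```text
t: 11.5
position: [0.5083, -0.2151, 0.2925]
eef_rot: [3.14, -0.001, -2.503]
force: [-0.5, 0.1, -1.7]
width: 0.692
finger_force: 65.6
t: 11.8
position: [0.5087, -0.2148, 0.2992]
eef_rot: [3.142, -0.0, -2.499]
force: [1.0, -0.5, -0.2]
width: 0.695
finger_force: 65.6
[ 0.50874565 -0.21477611  0.29924671] [ 3.14153484e+00 -2.14149473e-04 -2.49941203e+00] [ 0.48067442  0.52191193 -0.21119018  1.87173152  0.15191192  0.76356264
  2.3997422 ] [ 0.02461775 -0.03319902 -0.00089376]
```

```bash
python3 -m handwheel '[{"delta_pos":[0,0,-0.1],"angular":[0,0,0]},{"delta_pos":[0,0,-0.2],"angular":[0,0,0]},{"delta_pos":[0,0,-0.35],"angular":[0,0,0]},{"delta_pos":[0,0,-0.5],"angular":[0,0,0]},{"delta_pos":[0,0,-0.65],"angular":[0,0,0]},{"delta_pos":[0,0,-0.8],"angular":[0,0,0]},{"delta_pos":[0,0,-0.8],"angular":[0,0,0]}]'
python3 - <<'E'
from h import *
a=snap('scene','s2.png')['frame'][120:312,80:336];b=snap('wrist','w6.png')['frame']
cv2.imwrite('pics/v.png',np.hstack([cv2.resize(a,(400,300)),cv2.resize(b,(400,300))]))
E
```

```text
t: 12.55
position: [0.5096, -0.2151, 0.3819]
eef_rot: [-3.137, 0.003, -2.498]
force: [0.2, -0.8, -0.4]
width: 0.692
finger_force: 65.6
```

View pics/v.png

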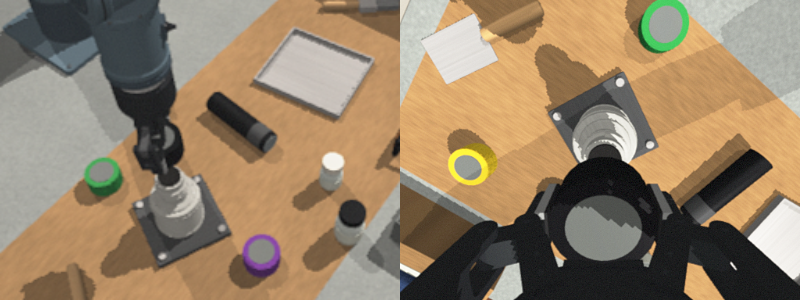

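The cap is off the neck and held level, with its top at about (603,228) in the right panel. Next is the transfer to the tray.

```bash
python3 -m handwheel '[{"delta_pos":[-0.2,0.25,0],"angular":[0,0,0.08]},{"delta_pos":[-0.4,0.5,0],"angular":[0,0,0.16]},{"delta_pos":[-0.6,0.8,0],"angular":[0,0,0.24]},{"delta_pos":[-0.6,0.8,0],"angular":[0,0,0.32]},{"delta_pos":[-0.6,0.8,0],"angular":[0,0,0.409]},{"delta_pos":[-0.6,0.8,0],"angular":[0,0,0.409]}]'
python3 -m handwheel '[{"delta_pos":[0,0.3,0],"angular":[0,0,0]},{"delta_pos":[0,0.6,0],"angular":[0,0,0]},{"delta_pos":[0,1,0],"angular":[0,0,0]}]' >/dev/null
python3 -m handwheel '[{"delta_pos":[0,0.35,0],"angular":[0,0,0]},{"delta_pos":[0,0.7,0],"angular":[0,0,0]},{"delta_pos":[0,1,0],"angular":[0,0,0]}]' >/dev/null
python3 -m handwheel '[{"delta_pos":[0.03,0.35,0],"angular":[0,0,0]},{"delta_pos":[0.06,0.7,0],"angular":[0,0,0]},{"delta_pos":[0.09,0.9,0],"angular":[0,0,0]},{"delta_pos":[0.09,1,0],"angular":[0,0,0]},{"delta_pos":[0.09,1,0],"angular":[0,0,0]}]'
python3 - <<'E'
from h import *
o=get_obs();print(o['position'],o['eef_rot'],o['joint_positions'],o['force'])
a=snap('scene','s3.png');b=snap('wrist','w7.png');print(proj(b,[.5,.196,.004]))
for u in [(.58,.29),(.603,.1235),(.4175,.098),(.397,.267)]:print(proj(b,[*u,.014]))
cv2.imwrite('pics/v2.png',np.hstack([cv2.resize(a['frame'][80:272,140:396],(400,300)),cv2.resize(b['frame'],(400,300))]))
E
```

```text
t: 13.25
position: [0.5084, -0.1145, 0.3783]
eef_rot: [3.142, -0.002, -3.14]
force: [-0.1, -0.0, -0.0]
width: 0.692
finger_force: 65.6
t: 14.35
position: [0.499, 0.1859, 0.3787]
eef_rot: [3.141, -0.001, -3.136]
force: [0.2, 0.1, 0.0]
width: 0.695
finger_force: 65.6
[0.49900371 0.18590409 0.37874838] [ 3.14141456e+00 -5.21963630e-04 -3.13609220e+00] [-0.23923546  0.38277003 -0.25223617  1.86293221  0.1177787   0.91065918
  1.02992172] [0.16546671 0.12632118 0.01781605]
[269.22749328 166.4900061 ]
[341.56284999 229.15252578]
[213.29033635 244.65122429]
[182.64814871  95.93114713]
[335.62499308  76.64554092]
```

View pics/v2.png

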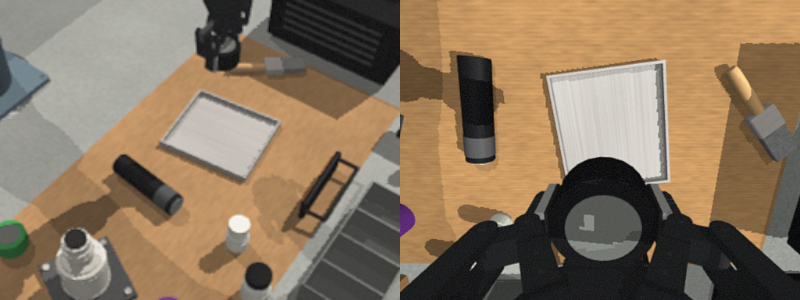

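The cap is held above the tray, and the tray's visible corners at about (548,75) and (664,62) in the right panel match the estimate. I'll lower it.

```bash
python3 -m handwheel '[{"delta_pos":[0,0.05,0.25],"angular":[0,0,0]},{"delta_pos":[0,0.1,0.5],"angular":[0,0,0]},{"delta_pos":[0,0.1,0.75],"angular":[0,0,0]},{"delta_pos":[0,0.1,1],"angular":[0,0,0]}]' >/dev/null
python3 -m handwheel '[{"delta_pos":[0,0,0.25],"angular":[0,0,0]},{"delta_pos":[0,0,0.5],"angular":[0,0,0]},{"delta_pos":[0,0,0.7],"angular":[0,0,0]},{"delta_pos":[0,0,0.85],"angular":[0,0,0]},{"delta_pos":[0,0,0.95],"angular":[0,0,0]},{"delta_pos":[0,0,0.95],"angular":[0,0,0]},{"delta_pos":[0,0,0.95],"angular":[0,0,0]}]'
python3 -m handwheel '[{"delta_pos":[0,0,0.02],"angular":[0,0,0]},{"delta_pos":[0,0,0.04],"angular":[0,0,0]},{"delta_pos":[0,0,0.06],"angular":[0,0,0]},{"delta_pos":[0,0,0.08],"angular":[0,0,0]},{"delta_pos":[0,0,0.1],"angular":[0,0,0]},{"delta_pos":[0,0,0.1],"angular":[0,0,0]}]'
```

```text
t: 15.55
position: [0.4995, 0.195, 0.1846]
eef_rot: [3.141, 0.001, -3.14]
force: [-0.1, 0.1, -1.2]
width: 0.692
finger_force: 65.6
t: 16.15
position: [0.4989, 0.1951, 0.1738]
eef_rot: [-3.141, -0.0, -3.14]
force: [0.6, -0.2, -1.4]
width: 0.689
finger_force: 65.6
```

```bash
for i in 1 2 3 4; do :; done
python3 -m handwheel '[{"delta_pos":[0,0,0.01],"angular":[0,0,0]},{"delta_pos":[0,0,0.02],"angular":[0,0,0]},{"delta_pos":[0,0,0.02],"angular":[0,0,0]},{"delta_pos":[0,0,0.02],"angular":[0,0,0]}]'
python3 -m handwheel '[{"delta_pos":[0,0,0.01],"angular":[0,0,0]},{"delta_pos":[0,0,0.01],"angular":[0,0,0]},{"delta_pos":[0,0,0.01],"angular":[0,0,0]}]'
```

```text
t: 16.55
position: [0.4992, 0.1952, 0.1727]
eef_rot: [-3.142, 0.0, -3.14]
force: [-2.1, -1.7, 7.2]
width: 0.688
finger_force: 70.1
t: 16.85
position: [0.4991, 0.1953, 0.1726]
eef_rot: [-3.141, 0.0, -3.14]
force: [-4.3, -2.5, 19.3]
width: 0.691
finger_force: 76.5
```

```bash
python3 -m handwheel '[{"delta_pos":[0,0,-0.01],"angular":[0,0,0]},{"delta_pos":[0,0,-0.015],"angular":[0,0,0]},{"delta_pos":[0,0,-0.015],"angular":[0,0,0]},{"delta_pos":[0,0,-0.015],"angular":[0,0,0]}]'
python3 - <<'E'
from h import *
a=snap('scene','s4.png')
cv2.imwrite('pics/v3.png',cv2.resize(a['frame'][110:230,220:350],(780,600)[0:2] if 0 else (650,600)))
E
```

```text
t: 17.25
position: [0.4992, 0.1952, 0.1727]
eef_rot: [3.142, 0.0, -3.14]
force: [-1.6, -1.4, 4.8]
width: 0.69
finger_force: 68.4
```

View pics/v3.png

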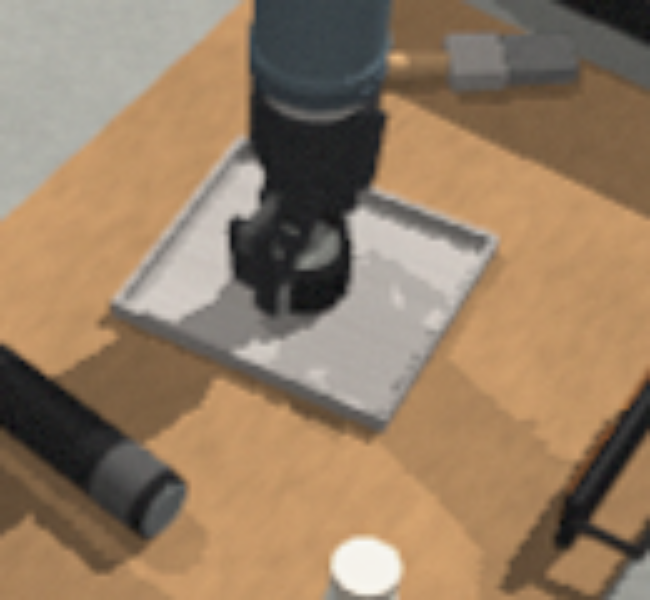

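The cap at about (310,265) sits on the tray floor, centred and clear of the walls. I'll release and retreat straight up.

```bash
python3 -m handwheel '[{"delta_pos":[0,0,0],"angular":[0,0,0]},{"delta_pos":[0,0,0],"angular":[0,0,0]},{"delta_pos":[0,0,0],"angular":[0,0,0]},{"delta_pos":[0,0,0],"angular":[0,0,0]},{"delta_pos":[0,0,0],"angular":[0,0,0]},{"delta_pos":[0,0,0],"angular":[0,0,0]},{"delta_pos":[0,0,0],"angular":[0,0,0]},{"delta_pos":[0,0,0],"angular":[0,0,0]}]' 0
python3 -m handwheel '[{"delta_pos":[0,0,-0.05],"angular":[0,0,0]},{"delta_pos":[0,0,-0.15],"angular":[0,0,0]},{"delta_pos":[0,0,-0.3],"angular":[0,0,0]},{"delta_pos":[0,0,-0.45],"angular":[0,0,0]},{"delta_pos":[0,0,-0.6],"angular":[0,0,0]},{"delta_pos":[0,0,-0.8],"angular":[0,0,0]},{"delta_pos":[0,0,-1],"angular":[0,0,0]},{"delta_pos":[0,0,-1],"angular":[0,0,0]},{"delta_pos":[0,0,-1],"angular":[0,0,0]}]'
python3 - <<'E'
from h import *
a=snap('scene','s5.png');b=snap('wrist','w9.png')
cv2.imwrite('pics/v4.png',np.hstack([cv2.resize(a['frame'][80:272,140:396],(400,300)),cv2.resize(b['frame'],(400,300))]))
E
```

```text
t: 18.1
position: [0.4991, 0.1952, 0.1726]
eef_rot: [3.142, 0.0, -3.14]
force: [0.1, -0.5, 0.6]
width: 0.997
finger_force: 0.0
t: 19.0
position: [0.4992, 0.1951, 0.2735]
eef_rot: [3.141, 0.001, -3.14]
force: [-0.6, -0.0, -0.8]
width: 1.003
finger_force: 0.0
```

View pics/v4.png

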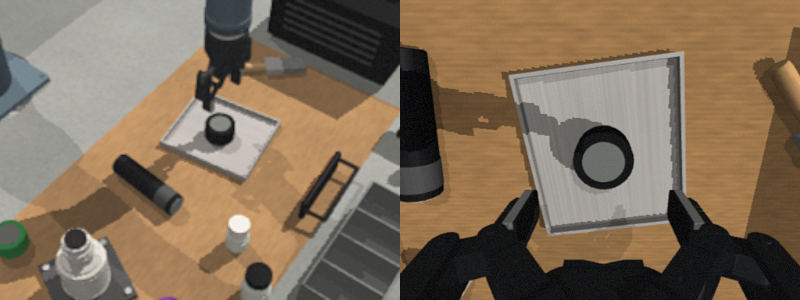

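The cap lies flat, top up, inside the tray, at about (220,125) in the left panel and (603,160) in the right. The gripper is clear of everything.

```bash
python3 -c "from workcell import close_job;print(close_job())"
```

```text
the job is handed in; nothing more can be done
None
```

The cap is unscrewed from the canister and lies flat, top side up, near the centre of the tray; the job is handed in at about 19 s, with the gripper touching nothing.

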